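# Clamp the cookie counting board in its stand

### The job

Clamp the counting board in its stand: screw the lever-headed clamp bolt down (clockwise seen from above) until it is snug on the board, not over-tight, then fold its lever fully down and let go. Do not bear hard on the clamp with the robot, and leave the cup, the dish and the tie bundle where they are.

Things in the scene. Friction and masses are not known exactly. Their poses are not given: they have to be found in the camera images.
- stand: clamp stand fixed to the table: aluminium base 170 x 215 mm, 8 mm thick, a grey post at its +x side and a grey arm over the board (arm 34 mm wide, top 69 mm above the table). Origin on the table, straight below the bolt's vertical axis; z up; the board lies on its -x side
- foot: rubber foot of the clamp bolt, 22 mm across, under the arm; turns and goes down with the bolt; origin at the centre of its underside when new. Its rubber pad has worn or swollen by an unknown amount (up to 2.5 mm either way), so feel for contact. It is sprung: 60 N per mm of screwing past contact
- pivot (a point): point on the bolt's vertical axis, at the lever's cross pin in the bolt head, 82 to 92 mm above the table. The bolt turns about this axis: clockwise seen from above tightens it and takes it down 8 mm a turn (1.27 mm per rad). It needs 0.3 to 1.5 turns until it is snug, and stays where it is left
- lever_tip (a point): end of the lever, a plain dark steel bar 14 mm wide and 8 mm thick, 90 mm from the pivot to this point on its centre line. Open, it rises 48 degrees above level from the pivot, so the tip is 60 mm out and 67 mm up; its direction about the axis varies, and it swings free over the arm all the way round
- lever (a joint): fold angle of the lever in rad: 0 open (48 degrees above level), 0.9 fully folded down against a firm stop (3.5 degrees below level, towards where it points). Folding drives the foot 0.9 mm further; with a snug bolt it takes 5 to 14 N downwards near the tip. Its friction holds it wherever it is left
- cup: small grey measuring cup, 55 mm across, 40 high, beside the stand; origin at the centre of its underside; leave alone
- dish: shallow steel dish, 108 mm across, 16 high, beside the stand; origin at the centre of its underside; leave alone
- ties: bundle of gold bag ties, 14 x 96 x 14 mm, beside the stand; origin at the centre of its underside; leave alone
- board: loose white counting board (130 x 180 x 12 mm, six round pockets) that already lies between the stand's stops with 1 to 2 mm play; origin at the centre of its underside, its top is 20 mm above the table
- lever_push (a point): point on the lever's centre line 75 mm from the pivot (50 mm out from the axis and 56 mm up while open). Pushed sideways here, moving slowly, to turn the bolt: about 2.5 N while it runs free; once the foot bears on the board it grows by about 11 N per rad; SNUG is 9 to 13 N (0.45 to 0.65 N m), over 16 N is over-tight. When the push stops friction holds the bolt and the force fades
Things that resemble listed ones, but are neither listed nor needed, are in the scene too. Of the things that look like the board, the largest one is meant.

How it is judged:
By the outcome, as a careful person would: the job done as asked, in the order asked, and still so for the second after the job is handed in, with the robot touching nothing.
It also fails if it takes over 64 s, if anything falls off the work surface, if the arm or the gripper's body presses on something with over 40 N, if the wrist force passes 120 N, or if a joint passes its speed limit or range.

### The arm

A 7-joint arm with a two-finger parallel gripper is mounted at the origin on a cart in front of the work surface, level with it; the furniture and walls round the work are solid. World frame = base frame: x ahead of the robot, y to its left, z up, the work surface at z = 0. Lengths are in mm, angles in rad, forces in N, time in s.
With the tool pointing down it reaches from about 400 to 850 mm from the base axis. Payload 4.5 kg.
Tool frame: the origin (TCP) lies between the finger pads; the fingertips stand 11 mm ahead of it and the grasp point (between the pads) lies 8 mm behind it; z points along the fingers, y is the direction in which the jaws open and shut (so a half turn about z gives the same grasp; the last joint's range is limited). The gripper opens to 85 mm and grips with 20 to 120 N. Pads are 22 mm wide; open, the fingers measure 114 mm over their backs; the gripper's body (76 mm by 85 mm) begins 54 mm behind the grasp point. The pads swing forward as they close: fully open they stand 13 mm farther back than shut.
Start: joints at [-1.142, 0.689, -0.195, 1.565, 0.157, 0.902, -0.215], TCP at [240.373, 576.952, 242.317] pointing down, gripper open.
Joint ranges: [-3.01, 3.01], [-0.46, 2.08], [-1.47, 1.51], [0.13, 2.56], [-1, 4.14], [0.04, 2.09], [-2.66, 2.66]. Speed limits (rad/s): [2.57, 2.57, 3.14, 3.14, 3.14, 3.14, 3.14].

### API

Orientations are given as a rotation vector (axis times angle).
In Python, from station import manip gives the robot as it stands. Calls block until the motion is done:
- manip.reach(position, orientation): joint-space move of the TCP to a pose.
- manip.movel(position, rate=150, rot=None): straight line of the TCP; rot=None keeps the orientation; rate is the mean speed in mm/s.
- manip.set_joints(angles): joint-space move.
- manip.set_gripper(opening, effort=None): finger opening in mm; effort is the grip in N (None keeps the last); returns when the fingers have stopped.
- manip.hold(seconds).
- manip.inverse_kinematics(position, orientation): joint angles nearest the present ones, or None.
- manip.state(): the state.
- manip.camera(name): name is "scene" or "top"; returns a dict with "image" (400x640x3 uint8, blue, green, red), "z_map" (400x640 float32, mm along the optical axis (not along the pixel's ray), 0 where there is no reading), "camera_matrix" (3x3 intrinsics, pixels), "k1" (the pictures are not rectified: a ray, as slopes to the right and down, at radius r is drawn at 1 + k1 r^2 times it, then the intrinsics apply), "cam_to_world" (4x4, takes a point from camera to world coordinates). Camera axes: x right, y up, looking along -z (the intrinsics and any distortion apply to the point x, -y, -z); pixel columns grow to the right and rows downward; lengths in mm; the calibration is good to about 2 mm. A picture is of the moment at which its call begins.
A pose or a line that the arm cannot do raises manip.Unreachable and nothing moves.
- manip.close_job(): hands the job in, once; it reports no verdict.
Trained networks look in a picture, given as the dict that the camera call returned (one of the last four; its "shot" number tells which), for a name from the list of things; names that differ only in an ending like _2 or _b are one class to them, and where a whole thing is asked for, a point or a joint stands for the part that bears it (a point fixed in the world has none). Each returns a list of dicts, best first, with "confidence" (0 to 1); they miss things now and then, are a little off and sometimes report something else, mostly with a low value. They report only what shows in the picture. A call takes as long as a camera call. They do not tell look-alikes from the thing itself.
- manip.recognise(picture, query): "position" ([column, row] in pixels, amid what is visible of it).
- manip.landmark_of(picture, query): "position" ([column, row] in pixels: a listed point, or the origin of a listed thing).
The state is a dict: "time": time; "q": joint angles; "qd": joint speeds; "joint_torque": joint torques, N m; "ee_pos": TCP position; "tool_rot": TCP orientation; "wrist_force": force on the tool from outside, world axes, zero at the start; "moment": the same for the moment, N m; "finger_gap": finger opening in mm.
Only numpy, scipy, OpenCV 4.12 (cv2) and the standard library are available. Lean on these libraries where they do the work, as an engineer would, in place of code of your own. Each camera call takes 0.05 s, during which the arm holds its last target.

## Working session

There is one attempt and no reset: what is moved stays moved. The work goes in short steps, each a Python script; the robot and the scene stay as the last script left them, time stands still between calls to the robot, and variables do not carry over. Pictures are saved under pics/ and viewed, and the job is handed in when it is done.

```bash
ls; mkdir -p pics; cat > h.py <<'E'
import numpy as np, cv2
from station import manip
def px2w(c,u,v,z=None):
    K=np.array(c["camera_matrix"]);k1=c["k1"];T=np.array(c["cam_to_world"])
    a=np.array([(u-K[0,2])/K[0,0],(v-K[1,2])/K[1,1]]);s=a.copy()
    for _ in range(20): s=a/(1+k1*(s@s))
    if z is None:
        d=c["z_map"][int(round(v)),int(round(u))]
        return (T@[s[0]*d,-s[1]*d,-d,1])[:3]
    r=T[:3,:3]@[s[0],-s[1],-1.];o=T[:3,3]
    return o+r*(z-o[2])/r[2]
E
python3 - <<'E'
from h import *
for n in("scene","top"):
    c=manip.camera(n);cv2.imwrite(f"pics/{n}0.png",c["image"])
    print(n,np.round(c["cam_to_world"],3).tolist(),c["k1"])
    for q in["stand","pivot","lever_tip","lever_push","foot","board","cup","dish","ties","lever"]:
        for f in(manip.recognise,manip.landmark_of):
            try:
                r=f(c,q);print(q,f.__name__,[(np.round(x["position"]).tolist(),round(x["confidence"],2),np.round(px2w(c,*x["position"])).tolist()) for x in r[:3]])
            except Exception as e: print(q,f.__name__,e)
s=manip.state();print(s)
E
```

```text
pics
scene [[0.581, 0.464, -0.669, -392.725], [-0.814, 0.338, -0.472, -661.471], [0.008, 0.819, 0.574, 912.093], [0.0, 0.0, 0.0, 1.0]] -0.014747380656812454
stand call [([330.0, 213.0], 0.9, [583.0, 17.0, 33.0])]
stand call [([331.0, 219.0], 0.95, [569.0, 3.0, 25.0]), ([277.0, 212.0], 0.71, [500.0, 162.0, 25.0])]
pivot call []
pivot call [([330.0, 196.0], 0.53, [576.0, 14.0, 102.0])]
lever_tip call [([326.0, 194.0], 0.65, [555.0, 11.0, 123.0])]
lever_tip call [([322.0, 188.0], 0.49, [525.0, 7.0, 161.0])]
lever_push call [([390.0, 242.0], 0.59, [605.0, -184.0, 2.0]), ([383.0, 217.0], 0.27, [690.0, -114.0, 10.0]), ([329.0, 212.0], 0.26, [579.0, 18.0, 40.0])]
lever_push call [([320.0, 191.0], 0.45, [699.0, 142.0, 3.0])]
foot call []
foot call [([332.0, 213.0], 0.43, [598.0, 18.0, 26.0])]
board call [([274.0, 187.0], 0.94, [622.0, 279.0, 9.0]), ([397.0, 298.0], 0.81, [416.0, -313.0, 7.0]), ([327.0, 228.0], 0.6, [531.0, -10.0, 20.0])]
board call [([277.0, 186.0], 0.93, [636.0, 278.0, 3.0]), ([326.0, 230.0], 0.84, [522.0, -10.0, 17.0]), ([392.0, 298.0], 0.82, [410.0, -303.0, 5.0])]
cup cal
[... 1867 characters left out ...]
'time': 2.0, 'q': array([-1.14214144,  0.6890769 , -0.19458586,  1.56531504,  0.15730905,
        0.90250428, -0.2150894 ]), 'qd': array([-1.33185907e-03, -1.25763886e-03, -8.64664863e-04, -2.27887903e-04,
        4.04212206e-06,  3.49490489e-03, -3.83140695e-04]), 'joint_torque': array([ 1.38883715e-04, -5.39539826e+01, -1.26723122e+00, -1.58878791e+01,
        9.90760775e-03,  1.39716558e-03, -1.96510217e-05]), 'ee_pos': array([240.41408855, 576.92834359, 242.32676576]), 'tool_rot': array([6.16165160e-01, 3.08055146e+00, 1.22264065e-04]), 'wrist_force': array([-0.47445357, -0.81424129,  0.61420578]), 'moment': array([-0.00158547,  0.0843091 , -0.01884173]), 'finger_gap': 85.07284928106118}
```

```bash
python3 - <<'E'
from h import *
a=cv2.imread("pics/top0.png");b=cv2.imread("pics/scene0.png")
cv2.imwrite("pics/topc.png",cv2.resize(a[150:250,250:400],None,fx=5,fy=5,interpolation=cv2.INTER_CUBIC))
cv2.imwrite("pics/scc.png",cv2.resize(b[150:270,260:420],None,fx=5,fy=5,interpolation=cv2.INTER_CUBIC))
E
```

```text
(no output)
```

View pics/top0.png

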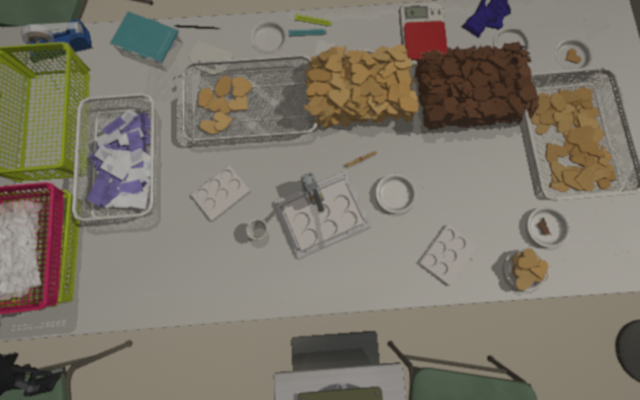

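View pics/topc.png

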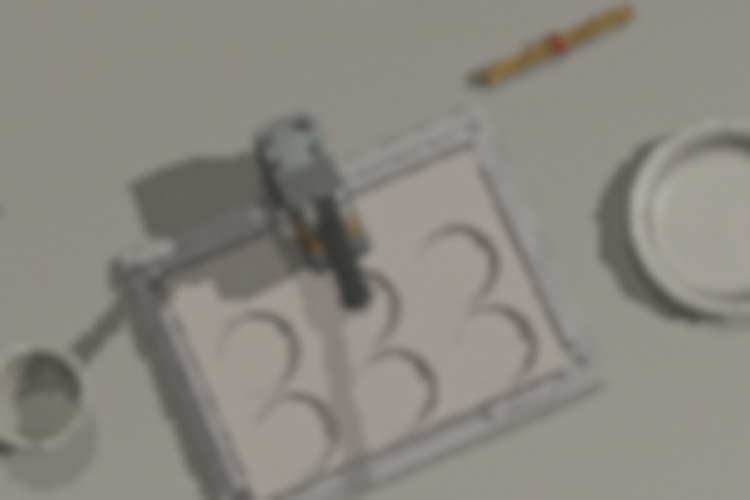

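View pics/scc.png

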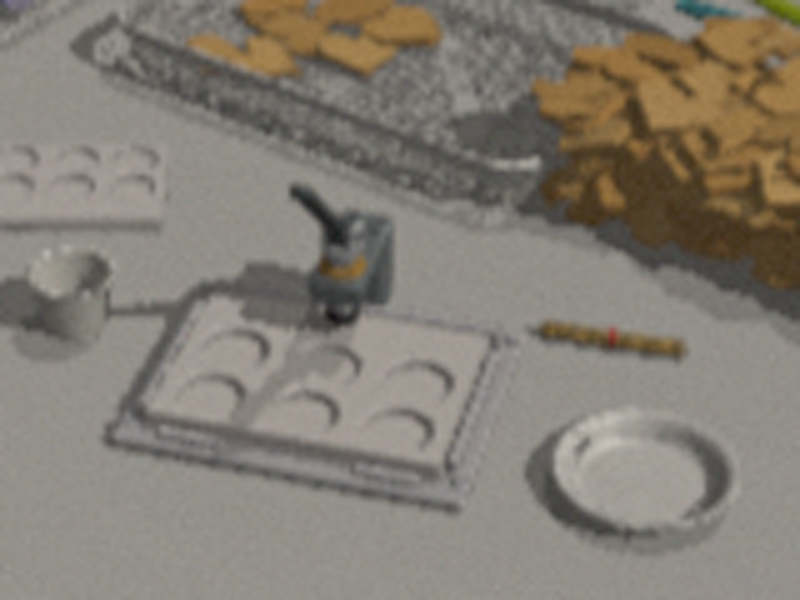

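View pics/scene0.png

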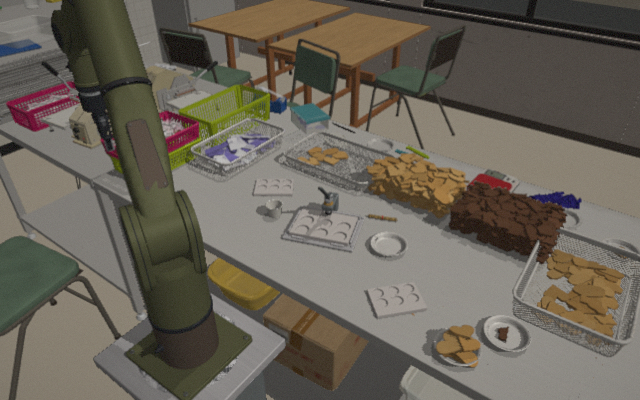

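The boards are at top-camera px (220,192), (446,252) and (322,215). The largest is the one in the stand at (322,215). There is only one lever and clamp, at (316,200) in top and (326,195) in scene: a dark bar rising from the bolt head towards the robot. Next I'll locate the lever from depth.

```bash
cat >> h.py <<'E'
def cloud(c,u0,u1,v0,v1):
    K=np.array(c["camera_matrix"]);T=np.array(c["cam_to_world"])
    uu,vv=np.meshgrid(np.arange(u0,u1),np.arange(v0,v1))
    p=np.stack([uu,vv],-1).reshape(-1,1,2).astype(float)
    s=cv2.undistortPoints(p,K,np.array([c["k1"],0,0,0.])).reshape(-1,2)
    d=c["z_map"][v0:v1,u0:u1].ravel()
    P=np.c_[s[:,0]*d,-s[:,1]*d,-d,np.ones(len(d))]@T.T
    return P[:,:3],c["image"][v0:v1,u0:u1].reshape(-1,3),np.c_[uu.ravel(),vv.ravel()],d>0
E
python3 - <<'E'
from h import *
print(manip.state()["time"])
for n,b in(("scene",(300,350,170,225)),("top",(290,345,165,220))):
    c=manip.camera(n);np.savez(f"{n}.npz",**{k:v for k,v in c.items()})
    P,C,U,ok=cloud(c,*b)
    for lo,hi in((60,75),(75,90),(90,105),(105,120),(120,135),(135,150),(150,175)):
        m=ok&(P[:,2]>lo)&(P[:,2]<hi)
        print(n,lo,m.sum(),np.round(P[m].mean(0),1) if m.any() else "",np.round(P[m].std(0),1) if m.any() else "")
    m=ok&(P[:,2]>78)
    if n=="top":
        for p,u,cc in zip(P[m],U[m],C[m]): print(u,np.round(p).astype(int),cc)
    m=ok&(P[:,2]>15)&(P[:,2]<25); print("boardtop",P[m].mean(0))
print(manip.state()["time"])
E
```

```text
2.0
scene 60 144 [592.4  21.8  69.7] [27.6 11.9  3.9]
scene 75 32 [576.5  17.9  83.6] [9.6 6.6 5.8]
scene 90 30 [578.4  18.4  97.5] [5.6 5.5 4.3]
scene 105 10 [567.6  17.2 110.5] [6.5 3.  4.2]
scene 120 9 [551.9  14.1 126.5] [4.6 2.9 3.9]
scene 135 11 [536.7  10.3 143.2] [5.2 3.3 4.9]
scene 150 19 [523.5   8.8 160.9] [4.5 3.8 4.3]
boardtop [577.27444097  40.37879534  21.15901113]
top 60 308 [604.5  30.8  68.2] [22.3 12.4  2.3]
top 75 4 [575.9  13.8  85.1] [4.7 7.9 1.7]
top 90 52 [578.9  21.9  99.4] [4.7 6.4 2.6]
top 105 22 [565.3  18.5 112.8] [3.7 4.2 4.3]
top 120 24 [552.3  15.5 128. ] [4.  3.8 4. ]
top 135 24 [538.9  12.  143.2] [3.8 4.2 4. ]
top 150 40 [523.7   9.9 158.3] [4.6 4.3 3.6]
[318 188] [588  13  99] [125 127 128]
[313 189] [588  26  93] [82 84 84]
[314 189] [586  23  98] [78 81 80]
[315 189] [586  21 100] [78 80 79]
[316 189] [585  18 101] [89 91 92]
[317 189] [586  16  98] [112 115 115]
[318 189] [585  13 102] [120 123 124]
[311 190] [584  31 100] [ 97 100 100]
[312 190] [584  29  98] [87 89 90]
[313 190] [584  26  98] [72 74 74]
[314 190] [583  24 100] [64 67 67]
[315 
[... 4854 characters left out ...]
16 120]
[318 209] [523  17 157] [74 78 80]
[319 209] [522  14 161] [55 58 58]
[320 209] [521  12 162] [56 58 58]
[321 209] [521  10 160] [59 62 61]
[322 209] [520   7 164] [64 67 67]
[323 209] [520   5 163] [82 85 86]
[324 209] [521   3 159] [112 117 121]
[318 210] [520  17 157] [81 86 89]
[319 210] [519  14 161] [59 62 63]
[320 210] [519  12 163] [56 58 58]
[321 210] [518  10 163] [61 64 64]
[322 210] [518   7 163] [71 75 76]
[323 210] [518   5 161] [ 93  98 100]
[324 210] [519   3 157] [122 128 133]
[319 211] [518  15 155] [82 86 89]
[320 211] [517  12 159] [75 79 82]
[321 211] [517  10 159] [81 84 88]
[322 211] [516   8 163] [91 96 99]
boardtop [571.30526006   9.92835643  19.27939205]
2.1
```

```bash
cat >> h.py <<'E'
from scipy.spatial.transform import Rotation as R
AX=np.array([578.5,21.0]);TH0=np.radians(191.7)
def rot(th,flip=0):
    # tool y along tangential (ccw) at heading th; flip: reversed
    t=np.array([-np.sin(th),np.cos(th),0])*(-1 if flip else 1)
    z=np.array([0,0,-1.]);x=np.cross(t,z)
    return R.from_matrix(np.c_[x,t,z]).as_rotvec()
E
python3 - <<'E'
from h import *
for f in(0,1):
  for d in range(20,-560,-40):
    th=TH0+np.radians(d);p=[*(AX+50*np.array([np.cos(th),np.sin(th)])),145]
    q=manip.inverse_kinematics(p,rot(th,f));print(f,d,None if q is None else np.round(q,2))
print(manip.state()["time"])
E
```

```text
0 20 [-0.21  0.73  0.23  1.94 -0.32  0.5  -0.78]
0 -20 [-0.38  0.76  0.41  1.96 -0.56  0.54 -1.3 ]
0 -60 [-0.65  0.92  0.87  1.92 -0.99  0.81 -1.63]
0 -100 [ 0.23  0.87 -0.78  1.77  0.8   0.85  2.23]
0 -140 [ 0.16  0.86 -0.61  1.68  0.64  0.81  1.73]
0 -180 [ 0.12  0.84 -0.44  1.63  0.47  0.78  1.24]
0 -220 [ 0.08  0.81 -0.27  1.66  0.3   0.71  0.73]
0 -260 [ 0.02  0.78 -0.1   1.74  0.12  0.63  0.23]
0 -300 [-0.07  0.75  0.07  1.85 -0.09  0.55 -0.27]
0 -340 [-0.21  0.73  0.23  1.94 -0.32  0.5  -0.78]
0 -380 [-0.38  0.76  0.41  1.96 -0.56  0.54 -1.3 ]
0 -420 [-0.65  0.92  0.87  1.92 -0.99  0.81 -1.63]
0 -460 [ 0.23  0.87 -0.78  1.77  0.8   0.85  2.23]
0 -500 [ 0.16  0.86 -0.61  1.68  0.64  0.81  1.73]
0 -540 [ 0.12  0.84 -0.44  1.63  0.47  0.78  1.24]
1 20 [ 0.23  0.76 -0.52  1.91  0.62  0.63  1.45]
1 -20 [ 0.06  0.73 -0.33  1.94  0.43  0.55  0.86]
1 -60 [-0.1   0.73 -0.16  1.89  0.21  0.54  0.33]
1 -100 [-0.2   0.76 -0.    1.79  0.    0.59 -0.18]
1 -140 [-0.26  0.8   0.16  1.7  -0.18  0.65 -0.67]
1 -180 [-0.31  0.84  0.34  1.66 -0.39  0.71 -1.14]
1 -220 [-0.49  0.99  0.87  1.69 -0.92  0.93 -1.31]
1 -260 [-0.47  0.96  0.87  1.77 -0.94  0.89 -1.93]
1 -300 [ 0.37  0.84 -0.72  1.83  0.77  0.78  2.06]
1 -340 [ 0.23  0.76 -0.52  1.91  0.62  0.63  1.45]
1 -380 [ 0.06  0.73 -0.33  1.94  0.43  0.55  0.86]
1 -420 [-0.1   0.73 -0.16  1.89  0.21  0.54  0.33]
1 -460 [-0.2   0.76 -0.    1.79  0.    0.59 -0.18]
1 -500 [-0.26  0.8   0.16  1.7  -0.18  0.65 -0.67]
1 -540 [-0.31  0.84  0.34  1.66 -0.39  0.71 -1.14]
2.1
```

```bash
cat >> h.py <<'E'
DEL=np.radians(4)
def tcp(th,g,z,flip,back=0.,r=50.):
    """TCP so trailing (ccw) pad's inner edge touches lever at heading th, radius r; back=extra clearance mm"""
    e=np.array([np.cos(th),np.sin(th)]);t=np.array([-e[1],e[0]])
    h=th+DEL;eh=np.array([np.cos(h),np.sin(h)]);tt=np.array([-eh[1],eh[0]])
    p=AX+r*e+7*t+11*eh-g/2*tt+back*t
    return [*p,z],rot(h,flip)
def st():
    s=manip.state();return s["time"],np.array(s["wrist_force"]),np.array(s["moment"]),np.array(s["ee_pos"]),s
E
python3 - <<'E'
from h import *
G=36
p,r=tcp(TH0,G,235,1,back=11)
manip.set_gripper(G)
manip.reach(p,r); print(np.round(st()[0],2),np.round(st()[3],1))
p[2]=140; manip.movel(p,150); t,f,m,e,s=st()
print(t,f,m,e,s["finger_gap"],np.round(s["q"],2))
for n in("top","scene"):
    c=manip.camera(n);a=c["image"][130:250,250:410] if n=="top" else c["image"][130:250,250:410]
    cv2.imwrite(f"pics/{n}1.png",cv2.resize(a,None,fx=5,fy=5,interpolation=cv2.INTER_CUBIC))
E
```

```text
4.89 [517.9   8.8 235.1]
5.675 [ 0.63963455 -0.27253981 -0.09782219] [ 0.00016443 -0.01092973 -0.00543787] [518.2425513    8.00783236 140.49359581] 35.768871051214084 [ 0.11  0.73 -0.35  1.97  0.48  0.52  1.26]
```

```bash
python3 -c "
import cv2,numpy as np
a=cv2.imread('pics/top1.png');b=cv2.imread('pics/scene1.png')
cv2.imwrite('pics/both1.png',cv2.resize(np.vstack([a,b]),None,fx=.5,fy=.5))"
```

```text
(no output)
```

View pics/both1.png

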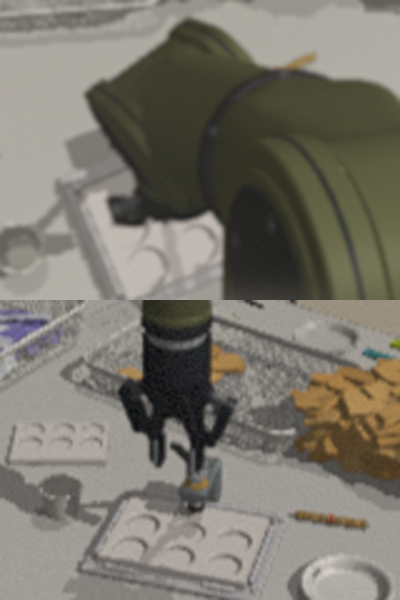

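The fingers straddle the lever in the scene view, and no contact force shows. Next I'll push clockwise in steps and watch the force.

```bash
cat >> h.py <<'E'
G=36
def push(th,z,flip,rate,back=0.):
    p,r=tcp(th,G,z,flip,back)
    manip.movel(p,rate,r)
    t,f,m,e,s=st()
    h=th+DEL;tt=np.array([np.sin(th),-np.cos(th)]) # cw direction
    F=-(f[:2]@tt) # resisting force
    er=np.array([np.cos(th),np.sin(th)])
    c=e[:2]-AX; Mz=m[2]*1000+c[0]*f[1]-c[1]*f[0]
    return t,F,f[:2]@er,f[2],m[2],Mz/1000,e,s
E
python3 - <<'E'
from h import *
for b in(7,4,2,1,0):
    t,F,Fr,Fz,mz,Mz,e,s=push(TH0,140,1,40,b);print(b,round(t,2),np.round([F,Fr,Fz,mz,Mz],2),np.round(e,1))
ph=0
for i in range(5):
    ph+=.1
    t,F,Fr,Fz,mz,Mz,e,s=push(TH0-ph,140-1.27*ph,1,30);p,_=tcp(TH0-ph,G,140-1.27*ph,1)
    print(round(ph,2),round(t,2),np.round([F,Fr,Fz,mz,Mz],2),np.round(e-p,1))
    if F>8: break
E
```

```text
7 6.03 [-0.64 -0.31  0.39 -0.04 -0.08] [517.2  12.  140.5]
4 6.28 [ 0.72  0.19 -0.11 -0.03  0.02] [516.3  14.7 140.1]
2 6.53 [-0.03  0.28  0.74  0.    0.01] [515.9  16.6 140. ]
1 6.78 [ 0.   -0.16 -0.62 -0.04 -0.04] [515.7  17.4 140. ]
0 7.03 [-0.28  0.54  0.4  -0.03 -0.04] [515.5  18.4 140. ]
0.1 7.38 [ 1.19  0.82 -0.22 -0.01  0.07] [-0.2 -0.3 -0.1]
0.2 7.74 [ 1.03  0.09  0.98 -0.03  0.04] [-0.2 -0.3 -0. ]
0.3 8.1 [ 1.41  0.6  -0.07 -0.03  0.07] [-0.1 -0.1 -0.1]
0.4 8.46 [ 0.83 -0.73  0.11 -0.02  0.03] [-0.1 -0.  -0.1]
0.5 8.82 [ 0.56  0.31 -0.21 -0.03  0.01] [-0.  0. -0.]
```

```bash
python3 - <<'E'
from h import *
ph=.6
for rate in(30,8,80,200):
    ph+=.1
    r=push(TH0-ph,140-1.27*ph,1,rate)
    o=[r[1]];T=[r[0]]
    th=TH0-ph;tt=np.array([np.sin(th),-np.cos(th)])
    for i in range(7):
        manip.hold(.02);t,f,m,e,s=st();o.append(-f[:2]@tt);T.append(t)
    print(rate,round(ph,2),np.round(T,3)[[0,1,-1]],np.round(o,2),np.round(s["q"][6],2),np.round(e-r[6],2))
E
```

```text
30 0.7 [9.533 9.55  9.65 ] [1.15 0.66 1.12 1.4  1.2  1.51 0.71 0.98] 0.73 [ 0.13 -0.1   0.03]
8 0.8 [10.592 10.608 10.708] [1.89 2.93 1.82 2.55 1.34 1.85 1.92 2.03] 0.66 [-0.   -0.04  0.01]
80 0.9 [10.958 10.975 11.075] [0.75 0.07 0.01 0.16 0.29 0.65 0.6  0.02] 0.59 [ 0.28 -0.26  0.14]
200 1.0 [11.325 11.342 11.442] [ 0.4  -0.31  0.22 -0.52  0.41 -0.5   0.72 -0.09] 0.52 [ 0.09 -0.11  0.07]
```

```bash
cat >> h.py <<'E'
def meas(th,n=5):
    tt=np.array([np.sin(th),-np.cos(th)]);o=[]
    for i in range(n):
        if i: manip.hold(.02)
        t,f,m,e,s=st();o.append([-f[:2]@tt,m[2],*(f)])
    return np.mean(o,0),t,s
def slow(ph,flip,rate=8,n=5):
    push(TH0-ph,140-1.27*ph,flip,rate); return meas(TH0-ph,n)
E
python3 - <<'E'
from h import *
ph=1.0
while ph<3.0:
    ph+=.22; push(TH0-ph,140-1.27*ph,1,60)
    ph+=.04; o,t,s=slow(ph,1)
    print(round(ph,2),round(t,2),np.round(o,2),np.round(s["q"][[2,4,6]],2))
    if o[0]>3.6: break
E
```

```text
1.26 12.36 [ 1.89 -0.03 -1.61 -0.99  1.  ] [-0.01  0.01  0.35]
1.52 13.28 [ 2.15 -0.06 -2.12 -0.36  1.47] [ 0.06 -0.08  0.18]
1.78 14.19 [ 2.42 -0.01 -2.42  0.12  1.35] [ 0.14 -0.17  0.01]
2.04 15.11 [ 2.25 -0.05 -2.07  0.98  1.49] [ 0.21 -0.26 -0.16]
2.3 16.02 [ 2.42 -0.   -1.94  1.49  1.44] [ 0.28 -0.34 -0.33]
2.56 16.94 [ 2.24 -0.05 -1.69  1.49  1.1 ] [ 0.36 -0.42 -0.51]
2.82 17.86 [ 1.93 -0.02 -0.7   1.82  0.93] [ 0.43 -0.49 -0.68]
3.08 18.77 [ 2.1  -0.01 -0.37  2.08  0.97] [ 0.49 -0.57 -0.85]
```

```bash
python3 - <<'E'
from h import *
ph=3.08
while ph<6.6:
  try:
    ph+=.22; push(TH0-ph,140-1.27*ph,1,60)
    ph+=.04; o,t,s=slow(ph,1)
  except manip.Unreachable as x: print("unreach",ph);break
  q=s["q"]
  print(round(ph,2),round(t,2),np.round(o,2),np.round(q,2))
  if o[0]>3.6 or q[6]<-2.3 or q[2]>1.3 or q[4]<-.9: break
E
```

```text
3.34 19.69 [ 1.96 -0.02 -0.01  1.96  0.33] [-0.38  0.92  0.56  1.63 -0.64  0.79 -1.02]
3.6 20.61 [ 1.96 -0.01  0.57  1.88  0.69] [-0.38  0.93  0.63  1.64 -0.71  0.81 -1.2 ]
3.86 21.52 [ 2.39 -0.    1.45  1.93 -0.16] [-0.39  0.94  0.69  1.67 -0.78  0.82 -1.37]
4.12 22.44 [ 2.14 -0.01  1.59  1.45 -0.  ] [-0.41  0.95  0.75  1.71 -0.84  0.83 -1.54]
4.38 23.36 [ 2.27 -0.04  2.02  1.06 -0.48] [-0.42  0.96  0.8   1.76 -0.9   0.84 -1.72]
```

```bash
python3 - <<'E'
from h import *
ph=4.38;z=140-1.27*ph
p,r=tcp(TH0-ph,G,z,1,11);manip.movel(p,100,r)
p[2]=225;manip.movel(p,250)
p,r=tcp(TH0-ph,G,225,0,11);q=manip.inverse_kinematics(p,r);print(np.round(q,2))
manip.reach(p,r);print(st()[0],np.round(st()[3],1))
p[2]=z;manip.movel(p,200);t,f,m,e,s=st();print(t,np.round(f,2),np.round(e-p,1),np.round(s["q"],2))
push(TH0-ph,z,0,60,2.5)
while ph<8:
  try:
    ph+=.22; push(TH0-ph,140-1.27*ph,0,60)
    ph+=.04; o,t,s=slow(ph,0)
  except manip.Unreachable as x: print("unreach",ph);break
  q=s["q"]
  print(round(ph,2),round(t,2),np.round(o,2),np.round(q[[2,4,6]],2))
  if o[0]>3.6 or q[6]<-2.3 or q[2]>1.3 or q[4]<-.9: break
E
```

```text
[-0.04  0.69  0.03  1.63 -0.02  0.82  0.6 ]
26.2167 [610.7 -32.1 224.6]
26.8167 [-0.38  0.21  0.36] [ 0.6 -0.1  0.5] [-0.03  0.81  0.02  1.7  -0.02  0.63  0.6 ]
4.64 28.07 [ 2.24 -0.02  2.11  0.77  0.91] [ 0.08 -0.11  0.44]
4.9 28.98 [ 2.   -0.03  1.99  0.44 -1.42] [ 0.15 -0.2   0.27]
5.16 29.9 [ 1.95  0.02  2.05  0.15 -0.29] [ 0.21 -0.3   0.1 ]
5.42 30.82 [ 2.42 -0.02  2.17 -1.08 -1.  ] [ 0.28 -0.4  -0.07]
5.68 31.73 [ 2.17 -0.02  1.68 -1.39 -0.57] [ 0.34 -0.51 -0.24]
5.94 32.65 [ 2.05 -0.04  0.94 -1.83 -0.74] [ 0.4  -0.61 -0.42]
6.2 33.57 [ 2.46 -0.01  0.77 -2.34 -0.61] [ 0.47 -0.71 -0.61]
6.46 34.48 [ 2.04  0.   -0.18 -2.05  0.53] [ 0.55 -0.8  -0.82]
6.72 35.4 [ 2.44 -0.06 -0.42 -2.41 -0.67] [ 0.63 -0.87 -1.04]
6.98 36.32 [ 2.5  -0.02 -1.39 -2.09  0.53] [ 0.7  -0.92 -1.28]
```

```bash
python3 - <<'E'
from h import *
ph=6.98;z=140-1.27*ph
p,r=tcp(TH0-ph,G,z,0,11);manip.movel(p,150,r)
p[2]=205;manip.movel(p,300)
p,r=tcp(TH0-ph,G,205,1,11)
manip.reach(p,r);print(st()[0],np.round(st()[3],1))
p[2]=z;manip.movel(p,200);t,f,m,e,s=st();print(t,np.round(f,2),np.round(e-p,1),np.round(s["q"],2))
push(TH0-ph,z,1,60,2.5)
while ph<9.3:
  try:
    ph+=.22; push(TH0-ph,140-1.27*ph,1,60)
    ph+=.04; o,t,s=slow(ph,1)
  except manip.Unreachable as x: print("unreach",ph);break
  q=s["q"]
  print(round(ph,2),round(t,2),np.round(o,2),np.round(q[[2,4,6]],2))
  if o[0]>3.3: break
E
```

```text
38.9083 [523.   49.7 204.6]
39.425 [-0.52  0.3  -0.46] [0.1 0.1 0.2] [-0.14  0.73 -0.07  1.97  0.1   0.45  0.86]
7.24 40.67 [ 4.02 -0.04 -3.54 -2.19  2.65] [ 0.   -0.    0.68]
```

```bash
python3 - <<'E'
from h import *
ph=7.24
while ph<7.9:
    ph+=.1; o,t,s=slow(ph,1,10,4)
    tt=np.array([np.sin(TH0-ph),-np.cos(TH0-ph)]);p,_=tcp(TH0-ph,G,140-1.27*ph,1)
    print(round(ph,2),round(t,2),np.round(o,2),np.round(s["ee_pos"]-p,1))
    if o[0]>9.3: break
E
```

```text
7.34 41.51 [ 5.12 -0.08 -5.01 -2.05  3.25] [-0.8 -0.3 -0.1]
7.44 42.34 [ 6.03 -0.04 -5.94 -2.05  2.74] [-1.1 -0.  -0.2]
7.54 43.17 [ 5.99 -0.07 -6.05 -1.49  3.1 ] [-1.4  0.1 -0.2]
7.64 44.01 [ 5.4  -0.07 -5.69 -0.49  3.08] [-1.4  0.5 -0.3]
7.74 44.84 [ 5.5  -0.08 -5.77 -0.05  1.86] [-1.2  1.  -0.3]
7.84 45.67 [ 6.25 -0.07 -6.36 -0.23  3.53] [-1.8  1.1 -0.4]
7.94 46.51 [ 6.59 -0.07 -6.69  0.45  3.16] [-1.6  1.4 -0.4]
```

```bash
python3 - <<'E'
from h import *
ims=[]
for n in("scene","top"):
    c=manip.camera(n);np.savez(f"{n}2.npz",**c)
    a=c["image"];a=a[155:235,280:380]
    ims.append(cv2.resize(a,None,fx=5,fy=5,interpolation=cv2.INTER_CUBIC))
    print(n,[(np.round(x["position"]).tolist(),round(x["confidence"],2),np.round(px2w(c,*x["position"])).tolist()) for x in manip.landmark_of(c,"lever_tip")[:2]])
cv2.imwrite("pics/b2.png",cv2.resize(np.hstack(ims),(800,320)))
t,f,m,e,s=st();print(t,np.round(f,2),np.round(m,3),e,s["finger_gap"])
E
```

```text
scene [([309.0, 178.0], 0.51, [553.0, 72.0, 156.0])]
top [([291.0, 195.0], 0.66, [544.0, 72.0, 229.0])]
46.7083 [-6.17  0.16  3.15] [ 0.063  1.296 -0.145] [579.63005536  85.44036878 129.5250025 ] 35.67417867136894
```

View pics/b2.png

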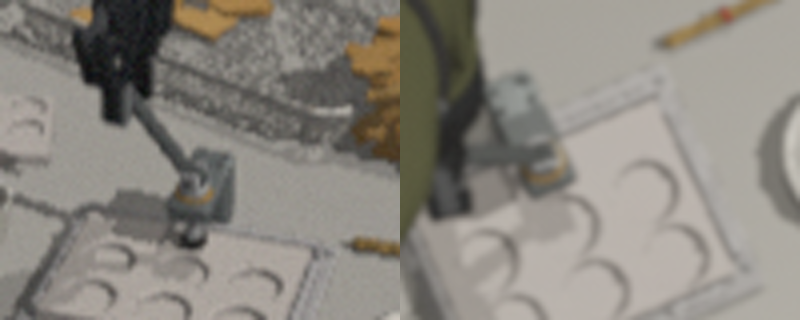

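```bash
python3 - <<'E'
from h import *
for n,b in(("scene",(295,335,165,210)),("top",(285,325,175,210))):
    c=dict(np.load(f"{n}2.npz"))
    P,C,U,ok=cloud(c,*b)
    d=P[:,:2]-AX; rr=np.hypot(*d.T); dark=C.mean(1)<95
    # lever surface expected: height ~ pivot+ r*tan48
    h=P[:,2]-82-rr*np.tan(np.radians(48))
    m=ok&(rr>14)&(rr<62)&(abs(h)<14)
    a=np.degrees(np.arctan2(d[:,1],d[:,0]))
    for lo in range(14,60,6):
        k=m&(rr>=lo)&(rr<lo+6)&(abs(a-97)<40)
        if k.sum(): print(n,lo,k.sum(),"xyz",np.round(P[k].mean(0),1),"ang",np.round(np.median(a[k]),1),"h",np.round(h[k].mean(),1))
print(np.degrees(TH0-7.94)+360)
E
```

```text
scene 14 17 xyz [578.2  37.8 104.8] ang 91.0 h 3.2
scene 20 8 xyz [574.8  43.6 113.1] ang 100.2 h 5.6
scene 26 12 xyz [575.3  49.4 117.5] ang 97.5 h 3.5
scene 32 12 xyz [572.4  54.6 123.6] ang 101.6 h 3.5
scene 38 14 xyz [572.9  61.6 131.3] ang 100.4 h 3.6
scene 44 11 xyz [570.3  66.9 139.1] ang 102.5 h 5.0
scene 50 26 xyz [564.   71.9 140.8] ang 107.0 h -0.4
scene 56 21 xyz [563.1  75.5 147.7] ang 113.5 h -0.1
top 14 12 xyz [575.4  37.2 105.7] ang 102.4 h 4.9
top 20 13 xyz [574.   43.  111.5] ang 101.2 h 4.2
top 26 14 xyz [572.9  49.4 119.1] ang 102.1 h 4.6
top 32 12 xyz [571.3  55.3 126.5] ang 101.3 h 5.4
top 38 12 xyz [571.1  61.3 131.9] ang 99.9 h 4.2
top 44 2 xyz [566.4  64.5 135.1] ang 105.6 h 3.0
top 50 1 xyz [557.3  68.  127.5] ang 114.3 h -11.8
96.77151066612635
```

```bash
python3 - <<'E'
from h import *
ph=7.94
o0,t,s=meas(TH0-ph,3);print(np.round(o0,2),np.round(s["joint_torque"],2),np.round(s["tool_rot"],4),np.round(tcp(TH0-ph,G,0,1)[1],4))
for d,rt in((.02,2),(.02,4)):
    ph+=d;push(TH0-ph,140-1.27*ph,1,rt)
    for k in range(3):
        o,t,s=meas(TH0-ph,1);print(round(ph,2),round(t,3),np.round(o,2),np.round(s["joint_torque"][[0,2,4,6]],2),end=" ");manip.hold(.02)
    p,_=tcp(TH0-ph,G,140-1.27*ph,1);print(np.round(s["ee_pos"]-p,2))
E
```

```text
[ 6.12 -0.09 -6.22  0.45  3.22] [  0.74 -52.64   4.94 -13.78   0.11  -1.99   0.08] [-2.0001e+00 -2.4180e+00  1.8000e-03] [2.0031 2.4201 0.    ]
7.96 47.308 [ 6.17 -0.09 -6.29  0.82  5.01] [0.77 5.05 0.08 0.07] 7.96 47.325 [ 6.96 -0.1  -7.02  0.24  3.86] [0.77 5.05 0.08 0.07] 7.96 47.342 [ 8.21 -0.05 -8.22 -0.27  3.93] [0.77 5.05 0.08 0.07] [-1.99  1.44 -0.41]
7.98 47.825 [ 6.41 -0.06 -6.48  0.64  3.76] [0.83 5.19 0.11 0.07] 7.98 47.842 [ 6.14 -0.07 -6.19  0.43  3.81] [0.83 5.19 0.11 0.07] 7.98 47.858 [ 6.43 -0.1  -6.53  1.01  3.5 ] [0.83 5.19 0.11 0.07] [-1.8   1.52 -0.4 ]
```

```bash
python3 - <<'E'
from h import *
ph=7.98;z=140-1.27*ph
def go(ph,rate,back=0.):
    push(TH0-ph,140-1.27*ph,1,rate,back);o,t,s=meas(TH0-ph,2)
    p,_=tcp(TH0-ph,G,140-1.27*ph,1,back)
    th=TH0-ph;d=np.array(s["ee_pos"]-p)
    print(round(ph,3),back,round(t,2),np.round(o,2),"lag",np.round(d[:2]@[-np.sin(th),np.cos(th)],2),"rad",np.round(d[:2]@[np.cos(th),np.sin(th)],2),round(d[2],2),np.round(s["joint_torque"],2))
go(ph,6,-.3)
go(ph,40,6)
go(ph,20,2.5)
go(ph,8,1)
go(ph,4,0)
q=manip.state()["q"]
# numeric jacobian inverse
p,r=tcp(TH0-ph,G,z,1);print(np.round(q,4))
E
```

```text
7.98 -0.3 48.14 [ 6.11 -0.08 -6.19  0.84  3.42] lag 1.75 rad 1.68 -0.39 [  0.87 -52.63   5.23 -14.04   0.12  -2.15   0.08]
7.98 6 48.47 [-0.07 -0.03  0.08 -0.03 -0.09] lag -1.4 rad 0.31 0.31 [-9.000e-02 -5.291e+01  4.280e+00 -1.040e+01  0.000e+00  1.000e-02
 -0.000e+00]
7.98 2.5 48.81 [ 3.1   0.02 -3.1  -0.12  1.99] lag 0.46 rad 0.17 -0.16 [ 4.600e-01 -5.272e+01  4.810e+00 -1.209e+01  7.000e-02 -9.000e-01
  2.000e-02]
7.98 1 49.17 [ 5.78 -0.05 -5.84  0.64  3.55] lag 1.36 rad 0.28 -0.23 [ 7.700e-01 -5.245e+01  5.110e+00 -1.314e+01  1.100e-01 -1.640e+00
  4.000e-02]
7.98 0 49.58 [ 5.78 -0.06 -5.88  1.04  4.22] lag 1.86 rad 0.37 -0.25 [  0.9  -52.25   5.22 -13.57   0.13  -1.96   0.06]
[-0.3392  0.8064  0.2076  1.7852 -0.2758  0.5824  0.1863]
```

```bash
python3 - <<'E'
from h import *
s=manip.state();p=np.array(s["ee_pos"]);r=s["tool_rot"]
q0=np.array(manip.inverse_kinematics(p,r));
tu=np.array([-.09,-52.91,4.28,-10.40,0,.01,0])
for n,tl in(("7.98a",[.87,-52.63,5.23,-14.04,.12,-2.15,.08]),("2.5",[.46,-52.72,4.81,-12.09,.07,-.9,.02]),("end",[.9,-52.25,5.22,-13.57,.13,-1.96,.06])):
    F=[]
    for k in range(3):
        a=p.copy();a[k]+=10;b=p.copy();b[k]-=10
        dq=np.array(manip.inverse_kinematics(a,r))-np.array(manip.inverse_kinematics(b,r))
        F.append((np.array(tl)-tu)@dq/20*1000)
    print(n,np.round(F,2))
    # rotation about bolt axis
    F=[]
    d=.05;pp=[]
    for sg in(1,-1):
        c=AX+R.from_euler('z',sg*d).as_matrix()[:2,:2]@(p[:2]-AX)
        rr=(R.from_euler('z',sg*d)*R.from_rotvec(r)).as_rotvec()
        pp.append(np.array(manip.inverse_kinematics([*c,p[2]],rr)))
    print("  torque about bolt",round((np.array(tl)-tu)@(pp[0]-pp[1])/(2*d),3))
print(np.round(q0-s["q"],3))
E
```

```text
7.98a [ 7.5  -0.71 -2.66]
  torque about bolt -0.391
2.5 [ 3.8  -0.43 -1.1 ]
  torque about bolt -0.222
end [ 6.85 -0.81 -3.09]
  torque about bolt -0.375
[-0.  0.  0.  0. -0.  0.  0.]
```

```bash
python3 - <<'E'
from h import *
ph=8.03
push(TH0-ph,140-1.27*ph,1,6);o,t,s=meas(TH0-ph,3);print(t,np.round(o,2),np.round(s["joint_torque"],2))
# clear: centre, lift
z=140-1.27*ph
p,r=tcp(TH0-ph,G,z,1,11);manip.movel(p,150,r)
p[2]=195;manip.movel(p,300)
t,f,m,e,s=st();print(t,np.round(e,1))
c=manip.camera("scene");np.savez("scene3.npz",**c)
c2=manip.camera("top");np.savez("top3.npz",**c2)
for n,c,b in(("scene",c,(295,335,165,210)),("top",c2,(285,325,175,210))):
    P,C,U,ok=cloud(c,*b)
    d=P[:,:2]-AX; rr=np.hypot(*d.T)
    h=P[:,2]-82-rr*np.tan(np.radians(48)); a=np.degrees(np.arctan2(d[:,1],d[:,0]))
    for lo in range(14,66,6):
        k=ok&(abs(h)<12)&(rr>=lo)&(rr<lo+6)&(abs(a-97)<35)
        if k.sum(): print(n,lo,k.sum(),np.round(P[k].mean(0),1),"ang",np.round(np.median(a[k]),1),"h",np.round(h[k].mean(),1))
cv2.imwrite("pics/b3.png",cv2.resize(np.hstack([cv2.resize(x["image"][155:235,280:380],None,fx=5,fy=5,interpolation=cv2.INTER_CUBIC) for x in(c,c2)]),(800,320)))
E
```

```text
50.2917 [ 6.23 -0.12 -6.26  0.9   4.2 ] [  1.04 -52.46   5.57 -13.7    0.16  -2.01   0.06]
50.9083 [578.2  83.2 196.8]
scene 14 12 [579.4  37.4 104.3] ang 88.5 h 3.4
scene 20 14 [576.5  43.8 111.6] ang 97.5 h 3.9
scene 26 10 [576.2  49.3 118. ] ang 96.1 h 4.0
scene 32 15 [575.8  55.6 124.5] ang 94.8 h 3.6
scene 38 11 [575.9  62.3 132.4] ang 94.3 h 4.2
scene 44 15 [573.   67.9 138.2] ang 99.2 h 3.6
scene 50 10 [573.   73.7 145.1] ang 97.0 h 4.0
scene 56 13 [573.   79.6 150.9] ang 94.6 h 3.3
scene 62 4 [571.8  85.5 151.5] ang 97.1 h -2.6
top 14 13 [576.2  37.3 105.6] ang 103.5 h 4.7
top 20 16 [575.5  43.1 110.9] ang 98.9 h 3.8
top 26 17 [574.2  49.5 119. ] ang 97.1 h 4.6
top 32 12 [573.6  55.7 125.8] ang 99.4 h 4.7
top 38 13 [573.7  61.5 132. ] ang 97.1 h 4.5
top 44 14 [572.5  67.3 138.4] ang 99.0 h 4.2
```

View pics/b3.png

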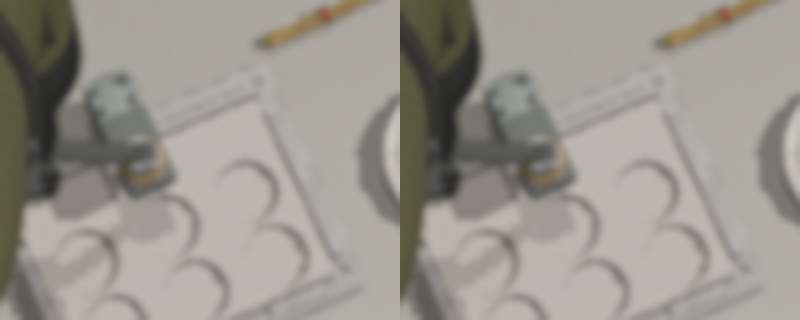

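```bash
cat >> h.py <<'E'
THF=np.radians(96.8);PZ=80.5
def fold(adeg,dz=0.,rate=60,r=None):
    a=np.radians(adeg);rr=90*np.cos(a)-4*np.sin(a);z=PZ+90*np.sin(a)+4*np.cos(a)+11+dz
    p=[*(AX+rr*np.array([np.cos(THF),np.sin(THF)])),z]
    manip.movel(p,rate,r);t,f,m,e,s=st()
    print(adeg,dz,round(t,2),np.round(f,1),np.round(e-np.array(p),1),flush=True);return f,t
E
python3 - <<'E'
from h import *
manip.set_gripper(0);print(st()[0])
fold(48,15,150,rot(THF,1))
fold(48,3,80)
for a in(42,33,23,13,4):
    f,t=fold(a,0,70)
    if f[2]>30: break
t,f,m,e,s=st();print(s["finger_gap"])
E
```

```text
51.4417
48 15 51.73 [0.3 0.3 0.7] [-0.7 -0.3 -0.4]
48 3 52.02 [0.6 0.5 0.6] [-0.   0.2 -0. ]
42 0 52.34 [-0.1  1.1  0.7] [0.4 0.9 0.2]
33 0 52.69 [0.2 0.6 0.5] [-0.1 -0.  -0. ]
23 0 53.07 [-0.9 -0.4  0.4] [-0.1 -0.5 -0.1]
13 0 53.44 [ 0.1 -0.2  0.2] [-0.  -0.2 -0.2]
4 0 53.79 [-0.2 -0.1  0.2] [-0.   0.2 -0.2]
0.1915516395082809
```

```bash
python3 - <<'E'
from h import *
ims=[]
for n in("scene","top"):
    c=manip.camera(n);np.savez(f"{n}4.npz",**c)
    ims.append(cv2.resize(c["image"][155:235,280:380],None,fx=5,fy=5,interpolation=cv2.INTER_CUBIC))
cv2.imwrite("pics/b4.png",cv2.resize(np.hstack(ims),(800,320)))
E
```

```text
(no output)
```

View pics/b4.png

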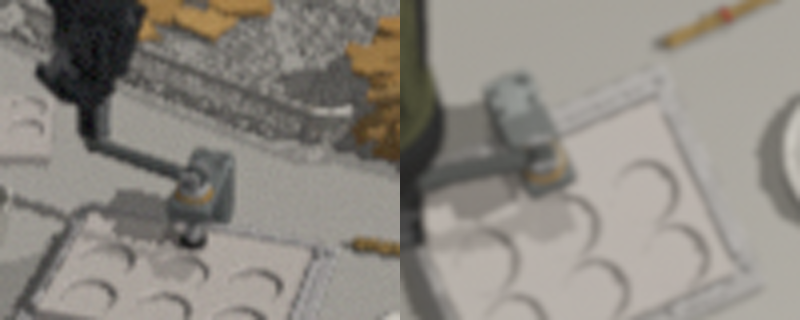

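The lever is folding under the fingertips (scene crop 95,140). I'll finish the fold slowly onto the stop.

```bash
python3 - <<'E'
from h import *
f,t=fold(0,0,25)
f,t=fold(-3,0,20)
dz=0
while dz>-5:
    dz-=1; f,t=fold(-3.5,dz,10)
    if f[2]>20: break
E
```

```text
0 0 54.29 [0.7 0.5 1.4] [0.2 0.1 0. ]
-3 0 54.67 [-0.1 -0.3  6.7] [0.3 0.1 0.5]
-3.5 -1 55.0 [-2.6  1.3 15. ] [0.6 0.2 1.5]
-3.5 -2 55.25 [-2.8  1.2 18.7] [1.  0.3 2.1]
-3.5 -3 55.5 [-2.9  1.2 23.5] [1.5 0.4 2.7]
```

```bash
python3 - <<'E'
from h import *
fold(-3.5,2,60)
fold(-3.5,80,250)
p,_=tcp(THF,G,220,1);e=st()[3]
manip.movel([e[0]-150,e[1]+60,240],400)
print(st()[0])
ims=[]
for n,b in(("scene",(285,335,160,215)),("top",(275,325,165,215))):
    c=manip.camera(n);np.savez(f"{n}5.npz",**c)
    ims.append(cv2.resize(c["image"][155:235,280:380],None,fx=5,fy=5,interpolation=cv2.INTER_CUBIC))
    P,C,U,ok=cloud(c,*b);d=P[:,:2]-AX; rr=np.hypot(*d.T);a=np.degrees(np.arctan2(d[:,1],d[:,0]))
    for lo in range(16,96,10):
        k=ok&(P[:,2]>72)&(P[:,2]<110)&(rr>=lo)&(rr<lo+10)&(abs(a-97)<30)
        if k.sum(): print(n,lo,k.sum(),np.round(np.median(P[k],0),1),"ang",np.round(np.median(a[k]),1))
cv2.imwrite("pics/b5.png",cv2.resize(np.hstack(ims),(800,320)))
E
```

```text
-3.5 2 55.75 [-0.2 -0.1 -0.3] [-0.1 -0.  -0. ]
-3.5 80 56.21 [-1.  -0.1 -0.3] [-0.1  0.1  0.1]
56.8
scene 16 11 [573.9  39.7  85.6] ang 101.9
scene 26 13 [575.   50.2  85.5] ang 96.4
scene 36 9 [571.6  61.2  84.2] ang 99.4
scene 46 14 [573.7  71.6  83.8] ang 95.4
scene 56 12 [570.1  82.4  84.5] ang 97.9
scene 66 12 [566.4  92.8  83.9] ang 99.9
scene 76 10 [568.5 102.9  81.9] ang 96.9
scene 86 9 [566.1 109.7  82.4] ang 97.4
top 16 22 [575.7  40.2  83. ] ang 97.1
top 26 23 [574.   50.3  82.2] ang 98.5
top 36 22 [572.8  60.3  81.5] ang 98.0
top 46 22 [571.1  70.8  81.5] ang 97.8
top 56 22 [570.3  81.1  81. ] ang 97.5
top 66 23 [567.6  91.3  80.2] ang 98.5
top 76 21 [568.  101.5  79.8] ang 97.4
top 86 15 [565.7 108.9  79.8] ang 98.3
```

View pics/b5.png

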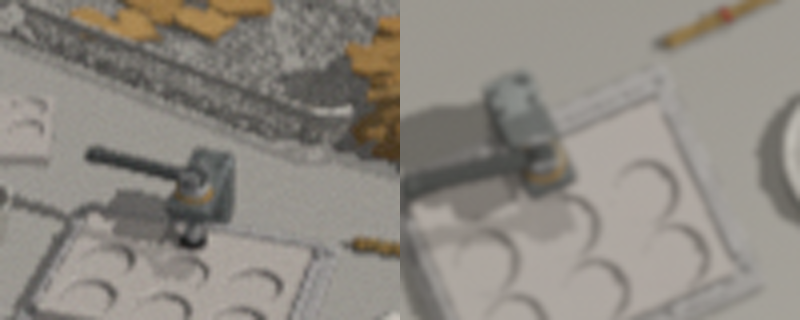

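```bash
python3 - <<'E'
from h import *
t,f,m,e,s=st();print(t,np.round(f,2));print(manip.close_job())
E
```

```text
56.9 [ 0.58 -0.51  0.28]
the job is handed in; nothing more can be done
None
```

The board is clamped, the lever is folded down and released, and the job was handed in at 56.9 s. One check on how tight the bolt is did not agree with the others.

- **Turning the bolt:** I pushed the lever clockwise at the 50 mm radius for about 7.9 rad. I re-placed the fingers twice along the way.
- **Contact:** the force rose from about 2.2 N running free to 4, 5 and 6 N at the stated slope of about 11 N per rad. That puts foot contact at about 7.06 rad. I stopped about 0.88 rad past it, which by the stated slope is about 12 N, inside the snug range.
- **Disagreement:** forces can only be read after each move has stopped. Those readings levelled off at 6 to 7 N, and the joint torques gave 7 to 7.5 N (0.38 to 0.39 N m). I went by the turn angle. The last camera check put the lever within about 1.5° of where the finger left it.
- **Folding:** I pushed at the tip down to the stop, and the force there rose to 23.5 N. Afterwards depth showed the lever about 3° below level (3.5° expected) and its heading unchanged at about 97°.
- **Other things:** nothing touches the robot, with wrist force near 0. I did not measure the cup, dish and ties again. The pushes never went near them, and the last crops show the ties in place and the part of the dish in view unmoved. The cup was outside those crops.

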